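Tweezers into the push-latch steriliser box

TASK

Put the tweezers away in the bench-top steriliser: press its flush flap at the round mark once so that the push latch lets go and the flap springs open, lay the tweezers flat inside on the tray, then swing the flap down and press it again until it latches shut. Feel for the click and stop there, never pressing harder than about 18 N, and leave the other loose things on the bench where they are.

Things in the scene. Friction and masses are not known exactly. Their poses are not given: they have to be found in the camera images.
- steriliser: Grey steriliser box fixed to the bench, 160 mm deep (x) x 210 wide (y) x 80 high; origin at the centre of its underside, x to its back (hinge side), y to its left, z up. Walls: front 6, sides 4, back 10 mm thick, tops at z = 80. The flap closes its top, flush between the walls. Latch chamber inside at y = 60 to 101 mm: keep out.
- tray_mid (a point): Point on the steel tray floor under the flap, 40 mm above the box's underside, 22 mm in front of and 22 mm right of the box's centre; axes as the box. Free floor round it: 52 mm to the front wall, 78 mm to either side; tweezers laid here along the box's y are clear of the raised flap.
- flap (a joint): Flap angle, rad: 0 latched, flush with the box top; 1.4 fully open (its limit); below 0 pressed in. A spring always pushes it open (about 3 N at the round mark), a damper slows it (about 1 s). Push latch: press in and let go to release; from open, swing down, press in below flush and let go to latch. A press too short changes nothing: latched stays latched, open springs open.
- flap_hinge (a point): Hinge line of the flap, 68 mm behind the box's centre, 76 mm above its underside; the line runs along the box's y. Flap: aluminium plate 198 mm wide, 6 mm thick; its outer face is 4 mm above the hinge line when shut, its free front edge 140 mm from it. Axes as the box.
- press_spot (a point): Centre of the round 28 mm mark on the flap's outer face, 105 mm from the hinge line, mid-width; moves with the flap; z is the face's outward normal. The latch works 5 to 13 mm below flush here, hidden and different each time. Up to 1 mm deeper a buffer adds about 8 N per mm: at 7 to 12 N the latch has surely worked; over 18 N does harm. Latched, it yields only above 3 N.
- tweezers_mid (a point): Centre of the tweezers lying flat on the bench, to the left or the right of the box (swapped with the pen): 122 mm long along their y axis, 11 mm wide along x, 9 mm high; 20 g, one stiff piece. Grasp across the 11 mm width.
- tweezers: The same tweezers; origin at the middle of their underside.
- pen: Clear pen with dark cap, 143 mm long along its y, 8 mm wide, 10 mm high, loose on the bench on the other side of the box; bystander, origin at the middle of its underside.
- dish: Covered round dish, 91 mm across, 17 mm high, loose, front left; bystander, origin under its centre.
- flask: Small foil-wrapped flask, about 70 mm across, 78 mm high, loose, front right; bystander, origin under its centre.

How it is judged:
By the outcome, as a careful person would: the job done as asked, in the order asked, and still so for the second after the job is handed in, with the robot touching nothing.
It also fails if it takes over 72 s, if anything falls off the work surface, if the arm or the gripper's body presses on something with over 40 N, if the wrist force passes 120 N, or if a joint passes its speed limit or range.

ROBOT

A 7-joint arm with a two-finger parallel gripper is mounted at the origin on a cart in front of the work surface, level with it; the furniture and walls round the work are solid. World frame = base frame: x ahead of the robot, y to its left, z up, the work surface at z = 0. Lengths are in m, angles in rad, forces in N, time in s.
With the tool pointing down it reaches from about 0.4 to 0.85 m from the base axis. Payload 4.5 kg.
Tool frame: the origin (TCP) lies at the very end of the fingers, on their centre line; the grasp point (between the pads) lies 19 mm behind it (r.grip_point_offset is the distance from the TCP to the grasp point, in m); z points along the fingers, y is the line along which they close (so a half turn about z gives the same grasp; the last joint's range is limited). The gripper opens to 88 mm and grips with 3 to 60 N. Pads are 18 mm wide; open, the fingers measure 123 mm over their backs; the gripper's body (75 mm by 187 mm) begins 45 mm behind the grasp point.
Start: joints at [-1.274, 0.689, -0.195, 1.565, 0.157, 0.902, -0.215], TCP at [0.162, 0.604, 0.239] pointing down, gripper open.
Joint ranges: [-3.01, 3.01], [-0.46, 2.08], [-1.47, 1.51], [0.13, 2.56], [-1, 4.14], [0.04, 2.09], [-2.66, 2.66]. Speed limits (rad/s): [2.57, 2.57, 3.14, 3.14, 3.14, 3.14, 3.14].

INTERFACE

Orientations are given as a unit quaternion [x, y, z, w].
In Python, from plant import r gives the robot as it stands.
- The arm moves only by the tool carry_out, never from a script. Its argument "rows" is a list of rows, each a list of 3 entries, a list of its own where there are three numbers: the shift along the tool's x, y, z in cm, then the turn, a rotation vector about the tool's x, y, z in degrees, then the closure, from 0 (fully open) to 1 (shut). A call has 1 to 12 rows; each row is the pose to reach, as a shift and turn from the pose commanded when the call began, along the tool's axes at that moment; what a row does not reach only later rows make up. A row lasts 1/10 s, in which the tool goes at most 50 mm and 8.59 degrees, less where a joint would pass 70% of its speed; a pose out of reach is approached as far as the arm can. A call with a gripper value outside its range is refused whole. The fingers move at their own pace and stop on an object; "newtons" is the grip in N (left out, the last holds). Time passes only in rows, so rows that repeat a pose let the fingers close. It gives the time, the measured TCP pose, the force, the opening and the grip force at its end, in the units of the state.
- r.get_state(): the state, without advancing time (a new reading comes with each control period).
- r.snapshot(name): name is "side" or "top" or "wrist"; returns a dict with "image" (400x640x3 uint8, red, green, blue), "fx", "fy", "cx", "cy" (pixels), "pose" (4x4, takes a point from camera to world coordinates). Camera axes: x right, y up, looking along -z (the intrinsics and any distortion apply to the point x, -y, -z); pixel columns grow to the right and rows downward; lengths in m; the calibration is good to about 2 mm. A picture is of the moment at which its call begins. There is no depth.
- r.finish_job(): hands the job in; it is judged then, once.
The state is a dict: "clock": time; "q": joint angles; "qd": joint speeds; "joint_torque": joint torques, N m; "tool_pos": TCP position; "eef_rot": TCP orientation; "contact_force": force on the tool from outside, world axes, zero at the start; "moment": the same for the moment, N m; "opening": opening from 0.0 (shut) to 1.0 (fully open); "finger_force": force on a finger pad.
Only numpy, scipy, OpenCV 4.12 (cv2) and the standard library are available. Lean on these libraries where they do the work, as an engineer would, in place of code of your own. Each camera call takes 0.05 s, during which the arm holds its last target. There are 200 camera calls.

## Working session

There is one attempt and no reset: what is moved stays moved. The work goes in short steps, Python scripts to look and compute and a tool call to move; the robot and the scene stay as the last step left them, time stands still between calls to the robot, and variables do not carry over. Pictures are saved under pics/ and viewed, at most 10 in all, crops included, and the job is handed in when it is done.

Besides the shell and the picture viewer there is one more tool, called as name(argument=value, ...), one argument or row to a line, values as JSON. carry_out: Moves the arm, as the interface text tells. Its arguments: {"type":"object","properties":{"rows":{"type":"array"},"newtons":{"type":"number"}},"required":["rows"]}

```bash
mkdir -p pics
python3 - <<'E'
from plant import r
import cv2,pickle,numpy as np
d={}
for n in("top","side"):
    s=r.snapshot(n);d[n]=s;cv2.imwrite(f"pics/{n}0.png",s["image"][:,:,::-1]);print(n,s["fx"],s["fy"],s["cx"],s["cy"],[k for k in s],np.round(s["pose"],3).tolist())
pickle.dump(d,open("d0.pkl","wb"))
print(r.get_state())
E
```

```text
top 449.665945721492 449.665945721492 320.29219626635614 201.63763115445224 ['image', 'fx', 'fy', 'cx', 'cy', 'pose'] [[0.018, 0.995, -0.102, 0.381], [-1.0, 0.019, 0.012, 0.01], [0.014, 0.102, 0.995, 1.037], [0.0, 0.0, 0.0, 1.0]]
side 473.0261400019429 473.0261400019429 320.0176874832632 203.49857421514056 ['image', 'fx', 'fy', 'cx', 'cy', 'pose'] [[0.495, -0.741, 0.453, 0.982], [0.869, 0.42, -0.262, -0.294], [0.004, 0.524, 0.852, 1.03], [0.0, 0.0, 0.0, 1.0]]
{'clock': 0.1, 'q': array([-1.27420387,  0.68989328, -0.19449594,  1.56620414,  0.15731874,
        0.90248676, -0.21509633]), 'qd': array([-0.0006437 , -0.00247785,  0.00046593, -0.00232059,  0.00209219,
        0.00093267, -0.00100428]), 'joint_torque': array([-2.23765011e-03, -5.28493524e+01, -1.27114154e+00, -1.53835899e+01,
       -5.25381567e-02,  2.04972763e-03,  6.35973151e-05]), 'tool_pos': array([0.16227783, 0.60300155, 0.23800344]), 'eef_rot': array([ 1.30984438e-01,  9.91384101e-01, -7.99810662e-04, -3.30333634e-05]), 'contact_force': array([-0.06735693,  0.79235611,  0.15853736]), 'moment': array([0.05402631, 0.04343095, 0.03178599]), 'finger_force': 0.0, 'opening': 0.9970882256023377}
```

View pics/top0.png

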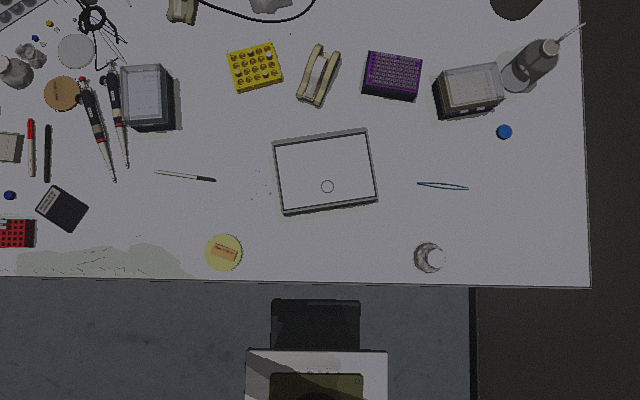

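View pics/side0.png

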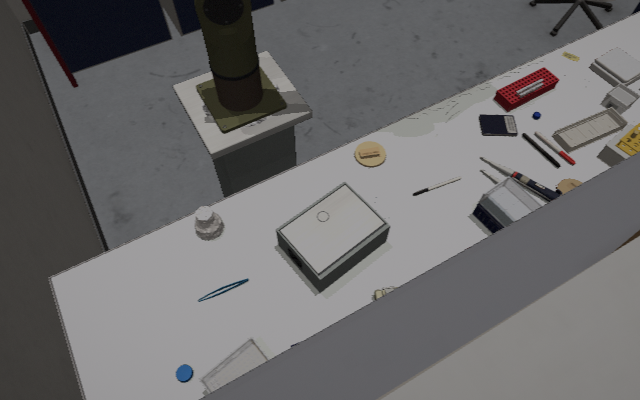

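Top: box top spans about cols 272–378, rows 128–215, with the mark near (327,186). The tweezers (teal) are at (443,185), right of the box, and the pen is at (186,176). The dish is at (224,252) and the flask at (430,257). Side: the mark is at (323,216) and the tweezers at (223,290).

```bash
cat > h.py <<'E'
import numpy as np,cv2
def ray(s,u,v):
    d=np.array([(u-s["cx"])/s["fx"],-(v-s["cy"])/s["fy"],-1.]);P=np.array(s["pose"]);return P[:3,3],P[:3,:3]@d
def onz(s,u,v,z):
    o,d=ray(s,u,v);return o+d*(z-o[2])/d[2]
def tri(s1,p1,s2,p2):
    o1,d1=ray(s1,*p1);o2,d2=ray(s2,*p2)
    t=np.linalg.lstsq(np.c_[d1,-d2],o2-o1,rcond=None)[0];a=o1+d1*t[0];b=o2+d2*t[1];return (a+b)/2,np.linalg.norm(a-b)
def proj(s,p):
    P=np.linalg.inv(s["pose"]);c=P[:3,:3]@p+P[:3,3];return s["cx"]-s["fx"]*c[0]/c[2],s["cy"]+s["fy"]*c[1]/c[2]
E
python3 - <<'E'
import pickle,cv2,numpy as np
from h import *
d=pickle.load(open("d0.pkl","rb"))
def twz(n,x0,x1,y0,y1):
    im=d[n]["image"];h=cv2.cvtColor(im,cv2.COLOR_RGB2HSV)[y0:y1,x0:x1]
    m=((h[...,1]>70)&(h[...,0]>80)&(h[...,0]<120)).astype(np.uint8)
    v,u=np.nonzero(m);return np.c_[u+x0,v+y0].astype(np.float32)
for n,w in(("top",(405,480,170,200)),("side",(185,260,270,310))):
    p=twz(n,*w);X=np.array([onz(d[n],u,v,.005)[:2] for u,v in p]).astype(np.float32)
    rc=cv2.minAreaRect(X*1000);print(n,len(p),rc)
    L=cv2.fitLine(X,cv2.DIST_L2,0,.001,.001).ravel();print(L,np.degrees(np.arctan2(L[1],L[0])))
    t=(X-L[2:])@L[:2];print("mid",L[2:]+L[:2]*(t.min()+t.max())/2,np.ptp(t))
a=cv2.resize(d["top"]["image"][118:225,262:387],None,fx=4.5,fy=4.5,interpolation=cv2.INTER_CUBIC)
cv2.imwrite("pics/crop1.png",a[:,:,::-1])
print(onz(d["top"],327,186,.08),tri(d["top"],(327,186),d["side"],(323,216)))
E
```

```text
top 126 ((529.9602661132812, -286.4989318847656), (119.39054107666016, 12.499269485473633), 86.34247589111328)
[ 0.09304191  0.9956622   0.53028095 -0.28345433] 84.66136
mid [ 0.5299921 -0.2865452] 0.11945933
side 152 ((527.1614990234375, -285.2187194824219), (116.71527099609375, 13.671635627746582), 88.05586242675781)
[ 0.07049058  0.99751246  0.5279574  -0.28023002] 85.95783
mid [ 0.52760804 -0.28517386] 0.11668093
[ 0.51279712 -0.01582655  0.08      ] (array([ 0.51235534, -0.01488627,  0.0861028 ]), np.float64(0.0017444899743438195))
```

View pics/crop1.png

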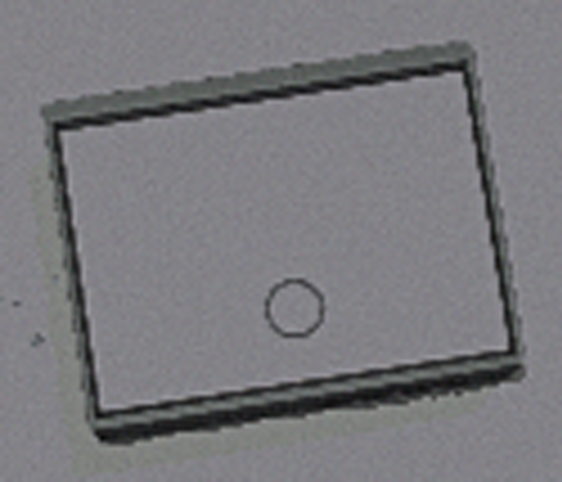

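The crop shows top corners at (42,107), (470,43), (523,364) and (93,425), and the mark at (295,308), all in crop pixels.

```bash
cat >> h.py <<'E'
def Rz(a): return np.array([[np.cos(a),-np.sin(a)],[np.sin(a),np.cos(a)]])
from scipy.spatial.transform import Rotation as Ro
def rel(st,pos,R):
    "shift (cm) in tool axes and rotvec (deg) from state to the target"
    T=Ro.from_quat(st["eef_rot"]);return np.round(T.inv().apply(np.array(pos)-st["tool_pos"])*100,2),np.round((T.inv()*R).as_rotvec(degrees=True),1)
def down(yaw_y):
    "tool down, tool y axis along world angle yaw_y"
    y=np.array([np.cos(yaw_y),np.sin(yaw_y),0]);z=np.array([0,0,-1.]);return Ro.from_matrix(np.c_[np.cross(y,z),y,z])
E
python3 - <<'E'
import pickle
from h import *
from plant import r
d=pickle.load(open("d0.pkl","rb"));s=d["top"]
C=[onz(s,262+(x-1.75)/4.5,118+(y-1.75)/4.5,.08)[:2] for x,y in((42,107),(470,43),(523,364),(93,425),(295,308))]
C=np.array(C);bl,br,fr,fl,m=C
print(C)
for a,b in((br,bl),(fr,fl)): print("y-edge",np.linalg.norm(b-a),np.degrees(np.arctan2(*(b-a)[::-1]))-90)
for a,b in((fr,br),(fl,bl)): print("x-edge",np.linalg.norm(b-a),np.degrees(np.arctan2(*(b-a)[::-1])))
c=C[:4].mean(0);yaw=np.mean([np.arctan2(*(b-a)[::-1]) for a,b in((fr,br),(fl,bl))]+[np.arctan2(*(b-a)[::-1])-np.pi/2 for a,b in((br,bl),(fr,fl))])
print("c",c,"yaw",np.degrees(yaw),"pred mark",c+Rz(yaw)@[-.037,0],"mark",m,"tray",c+Rz(yaw)@[-.022,-.022])
st=r.get_state()
for n,p,a in(("above mark",[*m,.16],yaw+np.pi/2),("mark yaw0",[*m,.16],yaw),):
    print(n,rel(st,p,down(a)),rel(st,p,down(a+np.pi)))
E
```

```text
[[ 0.60783927  0.10720576]
 [ 0.64385097 -0.09884489]
 [ 0.48792325 -0.12533538]
 [ 0.45486204  0.07861707]
 [ 0.5126839  -0.01618654]]
y-edge 0.20917387888118585 9.913521243067606
y-edge 0.20661472459729557 9.20769983282895
x-edge 0.15816194131633227 9.641893912140352
x-edge 0.15562566203299882 10.585444053709093
c [ 0.54861888 -0.00958936] yaw 9.837139760436502 pred mark [ 0.51216288 -0.01591074] mark [ 0.5126839  -0.01618654] tray [ 0.530701   -0.03502456]
above mark (array([-49.92, -50.68,   7.89]), array([ -0.1,  -0. , -24.9])) (array([-49.92, -50.68,   7.89]), array([-0.000e+00,  1.000e-01,  1.551e+02]))
mark yaw0 (array([-49.92, -50.68,   7.89]), array([-0.1,  0.1, 65.1])) (array([-49.92, -50.68,   7.89]), array([-1.000e-01, -1.000e-01, -1.149e+02]))
```

carry_out(
  rows=[
    [[-16,-16,0],[0,0,-8],1],
    [[-49.9,-50.7,6],[0,0,-24.9],1],
    [[-49.9,-50.7,6],[0,0,-24.9],1],
    [[-49.9,-50.7,6],[0,0,-24.9],1],
    [[-49.9,-50.7,6],[0,0,-24.9],1],
    [[-49.9,-50.7,6],[0,0,-24.9],1],
    [[-49.9,-50.7,6],[0,0,-24.9],1],
    [[-49.9,-50.7,6],[0,0,-24.9],1],
    [[-49.9,-50.7,6],[0,0,-24.9],1],
    [[-49.9,-50.7,6],[0,0,-24.9],1],
    [[-49.9,-50.7,6],[0,0,-24.9],1],
    [[-49.9,-50.7,6],[0,0,-24.9],1],
  ],
  newtons=10,
)

```text
clock: 1.3
tool_pos: [0.4573, 0.0814, 0.1887]
eef_rot: [-0.086, 0.996, 0.0, -0.0]
contact_force: [1.2, -0.5, -0.6]
opening: 0.002
finger_force: 0.0
```

carry_out(
  rows=[
    [[0,0,0],[0,0,0],1],
    [[0,0,0],[0,0,0],1],
  ],
)

```text
clock: 1.5
tool_pos: [0.4568, 0.0819, 0.1886]
eef_rot: [-0.084, 0.996, -0.0, -0.0]
contact_force: [0.0, 1.4, 0.9]
opening: 0.003
finger_force: 0.0
```

Run:
```python
import pickle
from h import *
from plant import r
d=pickle.load(open("d0.pkl","rb"));st=r.get_state()
print(st);print(rel(st,[.5125,-.016,.082],down(np.radians(99.8))))
print("flask",onz(d["top"],430,257,.04),"tw",d["top"]["pose"][:3,3])
```

```text
{'clock': 1.5, 'q': array([-0.03409471,  0.58748377, -0.37617976,  2.08350156,  0.40618322,
        0.54093782,  1.03355902]), 'qd': array([-0.05758026, -0.01032042, -0.03907214,  0.01130791, -0.00216913,
       -0.00361207, -0.00430219]), 'joint_torque': array([  2.25596309, -40.65027952,  -1.45277638,  -9.42047149,
         0.12009081,   0.17346979,   0.04822402]), 'tool_pos': array([0.45682567, 0.08189285, 0.18863196]), 'eef_rot': array([-8.38317096e-02,  9.96479867e-01, -6.98450942e-06, -3.45133043e-04]), 'contact_force': array([0.03286009, 1.36961665, 0.89636818]), 'moment': array([ 0.10168756,  0.0327119 , -0.03960754]), 'finger_force': 0.0, 'opening': 0.0025678649442882045}
(array([ -3.86, -10.58,  10.66]), array([ 0. , -0. , -0.2]))
flask [ 0.36464048 -0.24708103  0.04      ] tw [0.38077729 0.00996057 1.03710416]
```

carry_out(
  rows=[
    [[-1.9,-5.3,4],[0,0,0],1],
    [[-3.9,-10.6,7],[0,0,0],1],
    [[-3.9,-10.6,9],[0,0,0],1],
    [[-3.9,-10.6,9.8],[0,0,0],1],
    [[-3.9,-10.6,9.8],[0,0,0],1],
    [[-3.9,-10.6,9.8],[0,0,0],1],
    [[-3.9,-10.6,9.8],[0,0,0],1],
  ],
)

```text
clock: 2.2
tool_pos: [0.5134, -0.0121, 0.0923]
eef_rot: [-0.088, 0.996, 0.001, 0.001]
contact_force: [-0.6, 0.4, 0.3]
opening: 0.005
finger_force: 0.0
```

carry_out(
  rows=[
    [[0,0,0.2],[0,0,0],1],
    [[0,0,0.4],[0,0,0],1],
    [[0,0,0.6],[0,0,0],1],
    [[0,0,0.8],[0,0,0],1],
    [[0,0,0.8],[0,0,0],1],
    [[0,0,0.8],[0,0,0],1],
  ],
)

```text
clock: 2.8
tool_pos: [0.5131, -0.0145, 0.0829]
eef_rot: [-0.086, 0.996, 0.0, -0.0]
contact_force: [-0.5, -0.4, 0.0]
opening: 0.009
finger_force: 0.0
```

carry_out(
  rows=[
    [[0,0,0.1],[0,0,0],1],
    [[0,0,0.2],[0,0,0],1],
    [[0,0,0.2],[0,0,0],1],
    [[0,0,0.2],[0,0,0],1],
  ],
)

```text
clock: 3.2
tool_pos: [0.5132, -0.0144, 0.081]
eef_rot: [-0.086, 0.996, 0.0, -0.0]
contact_force: [-0.2, -0.9, -0.0]
opening: 0.007
finger_force: 0.0
```

carry_out(
  rows=[
    [[0,0,0.1],[0,0,0],1],
    [[0,0,0.2],[0,0,0],1],
    [[0,0,0.2],[0,0,0],1],
    [[0,0,0.2],[0,0,0],1],
  ],
)

```text
clock: 3.6
tool_pos: [0.5132, -0.0145, 0.0791]
eef_rot: [-0.086, 0.996, 0.0, 0.0]
contact_force: [-0.8, -0.0, 3.0]
opening: 0.006
finger_force: 1.4
```

carry_out(
  rows=[
    [[0,0,0.1],[0,0,0],1],
    [[0,0,0.2],[0,0,0],1],
    [[0,0,0.3],[0,0,0],1],
    [[0,0,0.3],[0,0,0],1],
    [[0,0,0.3],[0,0,0],1],
  ],
)

```text
clock: 4.1
tool_pos: [0.5132, -0.0145, 0.0759]
eef_rot: [-0.086, 0.996, 0.0, -0.0]
contact_force: [-0.4, 0.3, 3.0]
opening: 0.005
finger_force: 1.4
```

carry_out(
  rows=[
    [[0,0,0.05],[0,0,0],1],
    [[0,0,0.1],[0,0,0],1],
    [[0,0,0.1],[0,0,0],1],
  ],
)

```text
clock: 4.4
tool_pos: [0.5132, -0.0145, 0.075]
eef_rot: [-0.086, 0.996, 0.0, 0.0]
contact_force: [0.0, -0.7, 3.1]
opening: 0.003
finger_force: 1.4
```

carry_out(
  rows=[
    [[0,0,0.05],[0,0,0],1],
    [[0,0,0.1],[0,0,0],1],
    [[0,0,0.1],[0,0,0],1],
  ],
)

```text
clock: 4.7
tool_pos: [0.5132, -0.0145, 0.0739]
eef_rot: [-0.086, 0.996, 0.0, -0.0]
contact_force: [-0.1, -0.8, 3.2]
opening: 0.005
finger_force: 1.4
```

carry_out(
  rows=[
    [[0,0,0.05],[0,0,0],1],
    [[0,0,0.1],[0,0,0],1],
    [[0,0,0.1],[0,0,0],1],
  ],
)

```text
clock: 5.0
tool_pos: [0.5133, -0.0145, 0.073]
eef_rot: [-0.086, 0.996, 0.0, 0.0]
contact_force: [-0.1, 0.1, 3.7]
opening: 0.002
finger_force: 1.4
```

carry_out(
  rows=[
    [[0,0,0.05],[0,0,0],1],
    [[0,0,0.1],[0,0,0],1],
    [[0,0,0.1],[0,0,0],1],
  ],
)

```text
clock: 5.3
tool_pos: [0.5133, -0.0144, 0.072]
eef_rot: [-0.086, 0.996, 0.0, 0.0]
contact_force: [0.9, -0.0, 3.2]
opening: 0.005
finger_force: 1.4
```

carry_out(
  rows=[
    [[0,0,0.05],[0,0,0],1],
    [[0,0,0.1],[0,0,0],1],
    [[0,0,0.1],[0,0,0],1],
  ],
)

```text
clock: 5.6
tool_pos: [0.5133, -0.0144, 0.071]
eef_rot: [-0.086, 0.996, 0.0, 0.0]
contact_force: [0.6, -0.9, 1.9]
opening: 0.006
finger_force: 1.5
```

carry_out(
  rows=[
    [[0,0,0.05],[0,0,0],1],
    [[0,0,0.1],[0,0,0],1],
    [[0,0,0.1],[0,0,0],1],
  ],
)

```text
clock: 5.9
tool_pos: [0.5134, -0.0144, 0.07]
eef_rot: [-0.086, 0.996, 0.0, 0.0]
contact_force: [0.2, -0.3, 1.9]
opening: 0.004
finger_force: 1.5
```

carry_out(
  rows=[
    [[0,0,0.05],[0,0,0],1],
    [[0,0,0.1],[0,0,0],1],
    [[0,0,0.1],[0,0,0],1],
  ],
)

```text
clock: 6.2
tool_pos: [0.5134, -0.0144, 0.069]
eef_rot: [-0.086, 0.996, 0.0, 0.0]
contact_force: [0.8, -0.9, 2.9]
opening: 0.005
finger_force: 1.5
```

carry_out(
  rows=[
    [[0,0,0.05],[0,0,0],1],
    [[0,0,0.1],[0,0,0],1],
    [[0,0,0.1],[0,0,0],1],
  ],
)

```text
clock: 6.5
tool_pos: [0.5135, -0.0144, 0.0682]
eef_rot: [-0.086, 0.996, 0.0, 0.0]
contact_force: [0.9, -1.2, 5.0]
opening: 0.008
finger_force: 2.6
```

carry_out(
  rows=[
    [[0,0,0.03],[0,0,0],1],
    [[0,0,0.05],[0,0,0],1],
    [[0,0,0.05],[0,0,0],1],
  ],
)

```text
clock: 6.8
tool_pos: [0.5135, -0.0144, 0.0679]
eef_rot: [-0.086, 0.996, 0.0, 0.0]
contact_force: [0.2, -0.9, 7.5]
opening: 0.008
finger_force: 3.6
```

carry_out(
  rows=[
    [[0,0,0.04],[0,0,0],1],
    [[0,0,0.04],[0,0,0],1],
  ],
)

```text
clock: 7.0
tool_pos: [0.5136, -0.0144, 0.0676]
eef_rot: [-0.086, 0.996, -0.0, 0.001]
contact_force: [-0.7, -1.2, 8.3]
opening: 0.005
finger_force: 4.5
```

carry_out(
  rows=[
    [[0,0,-3],[0,0,0],1],
    [[3,0,-7],[0,0,0],1],
    [[6,0,-12],[0,0,0],1],
    [[6,0,-17],[0,0,0],1],
    [[6,0,-20],[0,0,0],1],
    [[6,0,-20],[0,0,0],1],
  ],
)

```text
clock: 7.6
tool_pos: [0.4559, -0.0244, 0.2709]
eef_rot: [-0.086, 0.996, -0.0, 0.004]
contact_force: [0.7, -0.4, -0.5]
opening: 0.002
finger_force: 0.0
```

Run:
```python
from plant import r
from h import *
st=r.get_state();print(st["tool_pos"],st["clock"])
s=r.snapshot("side");cv2.imwrite("pics/side1.png",s["image"][:,:,::-1])
psi=np.radians(85.3)            # tweezers axis
def R(lat,lean): # lean: fingers point toward +x by lean deg
    x=np.array([np.cos(lat),np.sin(lat),0]); a=np.radians(lean)
    z=np.array([0,0,-1])*np.cos(a)+x*np.sin(a); y=-(x*np.cos(a)+np.array([0,0,1])*np.sin(a))
    return Ro.from_matrix(np.c_[np.cross(y,z),y,z])
for sg in (1,-1):
  Rt=R(psi-np.pi/2,6)
  if sg<0: Rt=Rt*Ro.from_euler("z",180,degrees=True)
  print(rel(st,[.529,-.286,.15],Rt), st["q"][6])
```

```text
[ 0.45589233 -0.02443827  0.27090472] 7.6
(array([ -2.65, -27.  ,  12.15]), array([  4.8,  -3.6, -75.4])) 1.3320272525300856
(array([ -2.65, -27.  ,  12.15]), array([ -3.9,  -5.1, 104.4])) 1.3320272525300856
```

View pics/side1.png

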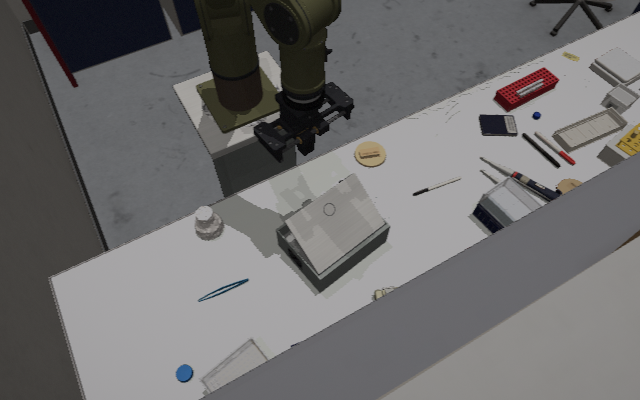

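The side view shows the latch released and the flap swinging up. The tweezers are still at (223,290). Next I go to the tweezers.

carry_out(
  rows=[
    [[0,-9,2],[0,0,-8],0.65],
    [[-2.65,-27,9],[4.8,-3.6,-75.4],0.65],
    [[-2.65,-27,9],[4.8,-3.6,-75.4],0.65],
    [[-2.65,-27,9],[4.8,-3.6,-75.4],0.65],
    [[-2.65,-27,9],[4.8,-3.6,-75.4],0.65],
    [[-2.65,-27,9],[4.8,-3.6,-75.4],0.65],
    [[-2.65,-27,9],[4.8,-3.6,-75.4],0.65],
    [[-2.65,-27,9],[4.8,-3.6,-75.4],0.65],
    [[-2.65,-27,9],[4.8,-3.6,-75.4],0.65],
    [[-2.65,-27,9],[4.8,-3.6,-75.4],0.65],
    [[-2.65,-27,9],[4.8,-3.6,-75.4],0.65],
    [[-2.65,-27,9],[4.8,-3.6,-75.4],0.65],
  ],
)

```text
clock: 8.85
tool_pos: [0.5257, -0.2862, 0.176]
eef_rot: [-0.676, 0.735, -0.035, 0.031]
contact_force: [0.2, 0.0, 0.1]
opening: 0.351
finger_force: 0.0
```

```bash
cat >> h.py <<'E'
def R(lat,lean):
    "tool y along -lat dir (world angle), fingers leaning toward +lat by lean deg"
    x=np.array([np.cos(lat),np.sin(lat),0]); a=np.radians(lean)
    z=np.array([0,0,-1])*np.cos(a)+x*np.sin(a); y=-(x*np.cos(a)+np.array([0,0,1])*np.sin(a))
    return Ro.from_matrix(np.c_[np.cross(y,z),y,z])
E
python3 - <<'E'
from plant import r
from h import *
st=r.get_state();print(st["tool_pos"],st["clock"],st["q"],st["opening"])
print(rel(st,[.529,-.286,.06],R(np.radians(-4.7),6)),rel(st,[.529,-.286,.0045],R(np.radians(-4.7),6)))
s=r.snapshot("wrist");cv2.imwrite("pics/w1.png",s["image"][:,:,::-1])
im=s["image"];h=cv2.cvtColor(im,cv2.COLOR_RGB2HSV)
v,u=np.nonzero((h[...,1]>70)&(h[...,0]>80)&(h[...,0]<120));X=np.array([onz(s,a,b,.005)[:2] for a,b in zip(u,v)]).astype(np.float32)
k=np.hypot(*(X-[.529,-.286]).T)<.1;X=X[k];rc=cv2.minAreaRect(X*1000);print(len(X),rc)
E
```

```text
[ 0.52566319 -0.28615041  0.17604829] 8.85 [ 0.97007042  0.88042206 -0.98858471  1.77535434  0.930419    0.91157293
  2.64919892] 0.3506413518780261
(array([-0.06,  0.77, 11.58]), array([ 0.6, -0.1, -0.1])) (array([-0.07,  1.29, 17.11]), array([ 0.6, -0.1, -0.1]))
486 ((554.4865112304688, -255.80361938476562), (115.12033081054688, 156.2996826171875), 17.156248092651367)
```

View pics/w1.png

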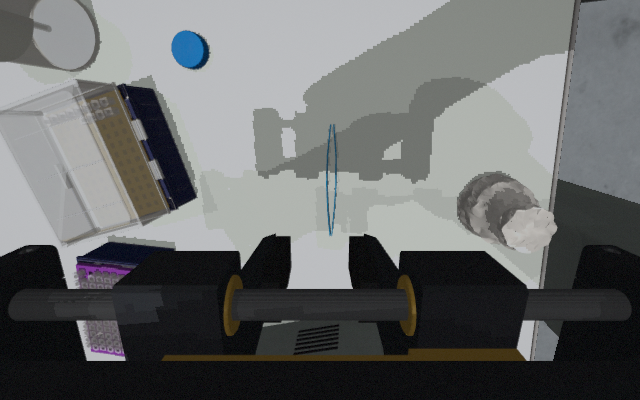

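The wrist view shows the tweezers upright at cols 326–338, rows 124–236, ahead of and between the fingers. Joint 7 is at its limit, so I make a half turn back.

carry_out(
  rows=[
    [[0,0.8,4],[0,0,45],0.65],
    [[0,0.8,4],[0,0,45],0.65],
    [[0,0.8,4],[0,0,45],0.65],
    [[0,0.8,4],[0,0,45],0.65],
    [[0,0.8,4],[0,0,45],0.65],
    [[0,0.8,4],[0,0,90],0.65],
    [[0,0.8,4],[0,0,90],0.65],
    [[0,0.8,4],[0,0,90],0.65],
    [[0,0.8,4],[0,0,90],0.65],
    [[0,0.8,4],[0,0,90],0.65],
    [[0,0.8,4],[0,0,90],0.65],
    [[0,0.8,4],[0,0,90],0.65],
  ],
)

```text
clock: 10.1
tool_pos: [0.5227, -0.2861, 0.1374]
eef_rot: [0.041, 0.998, -0.004, 0.049]
contact_force: [0.2, 0.1, 0.5]
opening: 0.35
finger_force: 0.0
```

carry_out(
  rows=[
    [[0,0,0],[0,0,45],0.65],
    [[0,0,0],[0,0,45],0.65],
    [[0,0,0],[0,0,45],0.65],
    [[0,0,0],[0,0,45],0.65],
    [[0,0,0],[0,0,45],0.65],
    [[0,0,0],[0,0,90],0.65],
    [[0,0,0],[0,0,90],0.65],
    [[0,0,0],[0,0,90],0.65],
    [[0,0,0],[0,0,90],0.65],
    [[0,0,0],[0,0,90],0.65],
    [[0,0,0],[0,0,90],0.65],
    [[0,0,0],[0,0,90],0.65],
  ],
)

```text
clock: 11.3
tool_pos: [0.5227, -0.2859, 0.1371]
eef_rot: [0.734, 0.677, 0.032, 0.037]
contact_force: [0.9, 0.2, -0.6]
opening: 0.347
finger_force: 0.0
```

Run:
```python
from plant import r
from h import *
st=r.get_state();print(st["tool_pos"],st["clock"],st["q"],st["opening"])
Rt=R(np.radians(-4.7),6)*Ro.from_euler("z",180,degrees=True)
print(rel(st,[.529,-.286,.05],Rt),rel(st,[.529,-.286,.0045],Rt))
s=r.snapshot("wrist");cv2.imwrite("pics/w2.png",s["image"][:,:,::-1])
im=s["image"];h=cv2.cvtColor(im,cv2.COLOR_RGB2HSV)
m=((h[...,1]>70)&(h[...,0]>80)&(h[...,0]<120)).astype(np.uint8)
m=cv2.dilate(m,np.ones((5,5)))
n,l,t,c=cv2.connectedComponentsWithStats(m)
for i in range(1,n):
    if t[i][4]>150:
        v,u=np.nonzero(l==i);X=np.array([onz(s,a,b,.005)[:2] for a,b in zip(u,v)]).astype(np.float32);print(t[i],cv2.minAreaRect(X*1000))
```

```text
[ 0.52270556 -0.28592313  0.13711208] 11.3 [ 0.54264859  0.75801779 -0.17317946  1.83759336  0.19785336  0.46734044
  0.1686063 ] 0.34707812693825185
(array([ 0.07, -0.23,  8.73]), array([-0.4,  0.2,  0.1])) (array([ 0.08, -0.68, 13.26]), array([-0.4,  0.2,  0.1]))
[ 516    0  124  103 5682] ((796.92431640625, -183.35302734375), (83.66432189941406, 133.47195434570312), 81.83528900146484)
[ 305  123   17  126 1486] ((529.4491577148438, -285.0545349121094), (123.22904968261719, 15.517792701721191), 85.48416900634766)
[  347   139   250   217 14250] ((683.9937744140625, -377.21832275390625), (250.47738647460938, 253.55389404296875), 85.21019744873047)
[    0   232   640   168 49475] ((589.5484619140625, -444.4305419921875), (225.30947875976562, 790.8829956054688), 78.76744079589844)
```

carry_out(
  rows=[
    [[0,-0.3,4],[0,0,0],0.65],
    [[0,-0.3,8],[0,0,0],0.65],
    [[0,-0.6,11],[0,0,0],0.65],
    [[0,-0.6,12.4],[0,0,0],0.65],
    [[0,-0.7,12.8],[0,0,0],0.65],
    [[0,-0.7,13.2],[0,0,0],0.65],
    [[0,-0.7,13.2],[0,0,0],0.65],
    [[0,-0.7,13.2],[0,0,0],0.65],
  ],
)

```text
clock: 12.15
tool_pos: [0.5289, -0.2871, 0.0057]
eef_rot: [0.735, 0.677, 0.033, 0.037]
contact_force: [-1.7, 1.0, 0.0]
opening: 0.352
finger_force: 0.0
```

carry_out(
  rows=[
    [[0,0,0],[0,0,0],1],
    [[0,0,0],[0,0,0],1],
    [[0,0,0],[0,0,0],1],
    [[0,0,0],[0,0,0],1],
    [[0,0,0],[0,0,0],1],
    [[0,0,0],[0,0,0],1],
  ],
  newtons=15,
)

```text
clock: 12.75
tool_pos: [0.5284, -0.2868, 0.0049]
eef_rot: [0.735, 0.677, 0.033, 0.037]
contact_force: [0.2, 0.1, 5.4]
opening: 0.113
finger_force: 15.0
```

Run:
```python
from plant import r
from h import *
st=r.get_state();print(st["tool_pos"],st["clock"],st["q"])
T=Ro.from_quat(st["eef_rot"])
dz=Ro.from_euler("z",9.8+4.5,degrees=True)
c=np.array([.5488,-.0098]);
for bx,by,z in((-75,-22,.13),(-45,-22,.09),(-41,-22,.0465)):
    p=c+Rz(np.radians(9.8))@[bx/1000,by/1000]
    print((bx,z),p,rel(st,[*p,z],dz*T), "local:",rel(dict(tool_pos=np.r_[c+Rz(np.radians(9.8))@[-.075,-.022],.13],eef_rot=(dz*T).as_quat()),[*p,z],dz*T))
print("lift",rel(st,st["tool_pos"]+[0,0,.13],T), rel(st,st["tool_pos"]+[-.03,0.05,.15],T))
print(T.as_matrix())
```

```text
[ 0.52841142 -0.2867929   0.00489304] 12.75 [ 0.49704152  0.98263555 -0.101187    1.85748949  0.23875348  0.21727684
  0.1317701 ]
(-75, 0.13) [ 0.47863902 -0.04424469] (array([ 23.74,  -5.68, -13.17]), array([ -0. ,   1.4, -14.2])) local: (array([0., 0., 0.]), array([0., 0., 0.]))
(-45, 0.09) [ 0.50820125 -0.0391384 ] (array([24.5 , -3.19, -8.91]), array([ -0. ,   1.4, -14.2])) local: (array([0.02, 2.59, 4.27]), array([0., 0., 0.]))
(-41, 0.0465) [ 0.51214289 -0.03845756] (array([24.61, -3.23, -4.54]), array([ -0. ,   1.4, -14.2])) local: (array([0.03, 2.57, 8.64]), array([0., 0., 0.]))
lift (array([ -0.02,   1.27, -12.94]), array([0., 0., 0.])) (array([  4.71,  -1.91, -15.27]), array([0., 0., 0.]))
[[ 0.08189935  0.99186509  0.09744809]
 [ 0.99663911 -0.08133725 -0.00973351]
 [-0.00172817  0.09791775 -0.99519301]]
```

carry_out(
  rows=[
    [[0,0.3,-2.5],[0,0,0],1],
    [[0,0.7,-7],[0,0,0],1],
    [[0,1.2,-12],[0,0,0],1],
    [[4,0,-14],[0,0,-5],1],
    [[8.5,-2,-14],[0,0.7,-10],1],
    [[13,-4,-14],[0,1.4,-14.2],1],
    [[17.5,-5.7,-14],[0,1.4,-14.2],1],
    [[21,-5.7,-13.5],[0,1.4,-14.2],1],
    [[23.7,-5.7,-13.2],[0,1.4,-14.2],1],
    [[23.7,-5.7,-13.2],[0,1.4,-14.2],1],
    [[23.7,-5.7,-13.2],[0,1.4,-14.2],1],
    [[23.7,-5.7,-13.2],[0,1.4,-14.2],1],
  ],
)

```text
clock: 13.95
tool_pos: [0.478, -0.046, 0.1299]
eef_rot: [0.646, 0.762, 0.036, 0.032]
contact_force: [-0.6, -0.6, -0.2]
opening: 0.117
finger_force: 14.9
```

Run:
```python
from plant import r
from h import *
st=r.get_state();print(st["tool_pos"],st["clock"],st["opening"],st["finger_force"],st["contact_force"])
T=Ro.from_quat(st["eef_rot"]);c=np.array([.5488,-.0098]);print(T.as_matrix())
Rt=R(np.radians(9.8),6)*Ro.from_euler("z",180,degrees=True)
for bx,by,z in((-45,-22,.09),(-41,-22,.0465)):
    print(rel(st,[*(c+Rz(np.radians(9.8))@[bx/1000,by/1000]),z],Rt))
s=r.snapshot("top");w=r.snapshot("side")
a=np.hstack([s["image"][100:300,200:500],w["image"][120:320,180:480]]);cv2.imwrite("pics/both2.png",cv2.resize(a,None,fx=1.33,fy=1.33)[:,:,::-1])
```

```text
[ 0.47795641 -0.04602399  0.12989549] 13.95 0.11651866816493754 14.897470807190984 [-0.57061    -0.56130386 -0.22884154]
[[-0.16424799  0.98181007  0.09524489]
 [ 0.9864172   0.16366883  0.01391496]
 [-0.00192677  0.0962367  -0.99535661]]
(array([0.19, 2.7 , 4.27]), array([-0.5,  0.1, -0.3]))
(array([0.2 , 2.68, 8.64]), array([-0.5,  0.1, -0.3]))
```

View pics/both2.png

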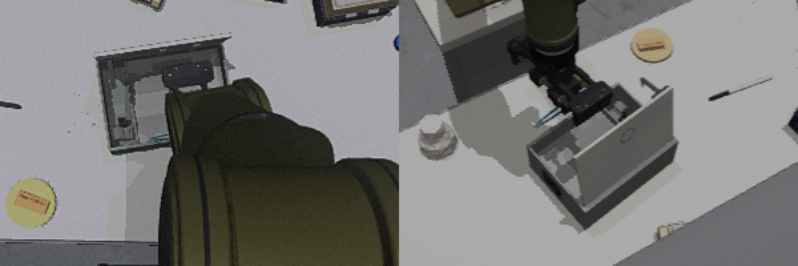

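Left half (top view): the tweezers are held over the front of the open box, with a tip near (160,137). Right half (side view): the flap is fully up and the gripper body is in front of it near (580,95).

carry_out(
  rows=[
    [[0.1,1.0,1.5],[0,0,0],1],
    [[0.2,2.0,3.2],[0,0,0],1],
    [[0.2,2.7,4.3],[0,0,0],1],
    [[0.2,2.7,5.5],[0,0,0],1],
    [[0.2,2.7,7],[0,0,0],1],
    [[0.2,2.7,7.8],[0,0,0],1],
    [[0.2,2.7,8.2],[0,0,0],1],
    [[0.2,2.7,8.5],[0,0,0],1],
    [[0.2,2.7,8.6],[0,0,0],1],
    [[0.2,2.7,8.6],[0,0,0],1],
  ],
)

```text
clock: 15.05
tool_pos: [0.5127, -0.0369, 0.0472]
eef_rot: [0.645, 0.763, 0.037, 0.032]
contact_force: [-0.5, -0.1, -0.3]
opening: 0.114
finger_force: 14.9
```

carry_out(
  rows=[
    [[0,0,0.1],[0,0,0],1],
    [[0,0,0.15],[0,0,0],1],
    [[0,0,0.15],[0,0,0],1],
    [[0,0,0.15],[0,0,0],0.79],
    [[0,0,0.15],[0,0,0],0.79],
    [[0,0,0.15],[0,0,0],0.79],
    [[0,0,0.15],[0,0,0],0.79],
  ],
)

```text
clock: 15.75
tool_pos: [0.5127, -0.0368, 0.0455]
eef_rot: [0.645, 0.763, 0.037, 0.032]
contact_force: [1.0, -0.6, -0.2]
opening: 0.207
finger_force: 0.0
```

carry_out(
  rows=[
    [[0,0,-0.5],[0,0,0],0.79],
    [[0,0,-1.5],[0,0,0],0.79],
    [[0,-0.3,-3],[0,0,0],0.79],
    [[0,-1,-5],[0,0,0],0.79],
    [[0,-3.5,-7],[0,0,0],0.79],
    [[0,-6,-9.5],[0,0,0],0.79],
    [[0,-8,-14],[0,0,0],0.79],
    [[0,-9,-19],[0,0,0],1],
    [[0,-9,-22],[0,0,0],1],
    [[0,-9,-22],[0,0,0],1],
  ],
)

```text
clock: 16.75
tool_pos: [0.4047, -0.0554, 0.2599]
eef_rot: [0.645, 0.762, 0.039, 0.036]
contact_force: [1.6, 0.3, -0.1]
opening: 0.004
finger_force: 0.0
```

Run:
```python
from plant import r
from h import *
st=r.get_state();print(st["tool_pos"],st["clock"],st["opening"],st["q"])
s=r.snapshot("top");w=r.snapshot("wrist")
a=np.hstack([cv2.resize(s["image"][110:230,250:400],None,fx=2.66,fy=2.66),cv2.resize(w["image"],(399,319))[:319]]);cv2.imwrite("pics/both3.png",a[:,:,::-1])
Rt=down(np.radians(9.8-90));Ru=down(np.radians(99.8))
c=np.array([.5488,-.0098])
p=c+Rz(np.radians(9.8))@[.100,0]
print("down at",p,rel(st,[*p,.29],Rt),rel(st,[*p,.29],Ru))
```

```text
[ 0.40465717 -0.05544266  0.25991935] 16.75 0.004056760107880283 [ 0.21803298  0.35076968 -0.24840633  2.23244775  0.16028887  0.46834093
  0.01534946]
down at [0.64734079 0.00722095] (array([ 2.16, 25.15, -0.37]), array([ 4.9, -4.6, 89.6])) (array([ 2.16, 25.15, -0.37]), array([  4.6,   4.9, -90.2]))
```

View pics/both3.png

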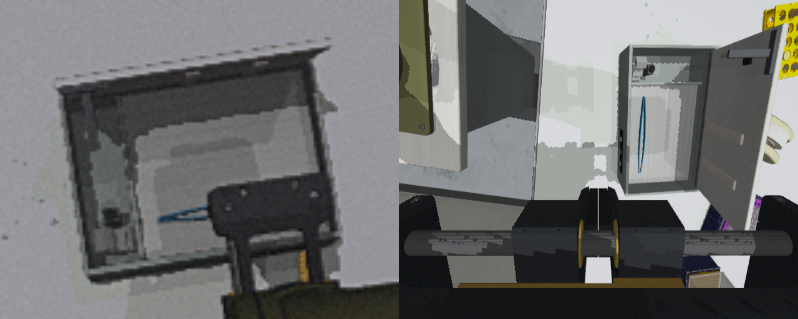

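Left: the tweezers lie on the tray, with a tip at (165,218). Right (wrist): the tweezers are flat at (643,135), clear of the latch chamber and the flap. Next I go behind the flap.

carry_out(
  rows=[
    [[0,1,-3],[0,0,0],1],
    [[2.2,25.1,-0.4],[4.6,4.9,-90.2],1],
    [[2.2,25.1,-0.4],[4.6,4.9,-90.2],1],
    [[2.2,25.1,-0.4],[4.6,4.9,-90.2],1],
    [[2.2,25.1,-0.4],[4.6,4.9,-90.2],1],
    [[2.2,25.1,-0.4],[4.6,4.9,-90.2],1],
    [[2.2,25.1,-0.4],[4.6,4.9,-90.2],1],
    [[2.2,25.1,-0.4],[4.6,4.9,-90.2],1],
    [[2.2,25.1,-0.4],[4.6,4.9,-90.2],1],
    [[2.2,25.1,-0.4],[4.6,4.9,-90.2],1],
    [[2.2,25.1,-0.4],[4.6,4.9,-90.2],1],
    [[2.2,25.1,-0.4],[4.6,4.9,-90.2],1],
  ],
)

```text
clock: 18.05
tool_pos: [0.645, 0.0084, 0.2811]
eef_rot: [-0.089, 0.996, 0.001, -0.007]
contact_force: [0.6, -0.2, -0.4]
opening: 0.001
finger_force: 0.0
```

Run:
```python
from plant import r
from h import *
st=r.get_state();print(st["tool_pos"],st["clock"],st["q"])
R0=down(np.radians(99.8));c=np.array([.5488,-.0098]);B=lambda x,z:np.r_[c+Rz(np.radians(9.8))@[x/1000,0],z/1000]
print("behind",rel(st,B(100,290),R0),rel(st,B(100,189),R0),rel(st,B(75,189),R0))
# arc, relative to B(75,189) in tool axes (x=front,z=down)
o=dict(tool_pos=B(75,189),eef_rot=R0.as_quat())
for th in np.arange(1.4,-.01,-.1):
    x=68-114*np.cos(th)+4*np.sin(th)+9;z=76+114*np.sin(th)+4*np.cos(th)
    print(round(th,1),round(x,1),round(z,1),rel(o,B(x,z),R0)[0])
```

```text
[0.64500904 0.00843796 0.28114702] 18.05 [ 0.24893312  0.74223475 -0.65800781  1.41880843  0.46537409  1.15213042
  1.27276723]
behind (array([-0.2 , -0.16, -0.89]), array([ 0.1, -0.7,  0.4])) (array([-0.33, -0.18,  9.21]), array([ 0.1, -0.7,  0.4])) (array([ 2.17, -0.17,  9.24]), array([ 0.1, -0.7,  0.4]))
1.4 61.6 189.0 [ 1.34 -0.   -0.  ]
1.3 50.4 186.9 [ 2.46 -0.    0.21]
1.2 39.4 183.7 [ 3.56 -0.    0.53]
1.1 28.9 179.4 [ 4.61 -0.    0.96]
1.0 18.8 174.1 [ 5.62 -0.    1.49]
0.9 9.3 167.8 [ 6.57 -0.    2.12]
0.8 0.4 160.6 [ 7.46 -0.    2.84]
0.7 -7.6 152.5 [ 8.26 -0.    3.65]
0.6 -14.8 143.7 [ 8.98 -0.    4.53]
0.5 -21.1 134.2 [ 9.61 -0.    5.48]
0.4 -26.4 124.1 [10.14 -0.    6.49]
0.3 -30.7 113.5 [10.57 -0.    7.55]
0.2 -33.9 102.6 [10.89 -0.    8.64]
0.1 -36.0 91.4 [11.1  -0.    9.76]
-0.0 -37.0 80.0 [11.2 -0.  10.9]
```

carry_out(
  rows=[
    [[-0.3,-0.2,3],[0,-0.7,0.4],1],
    [[-0.3,-0.2,6.5],[0,-0.7,0.4],1],
    [[-0.3,-0.2,9.2],[0,-0.7,0.4],1],
    [[1,-0.2,9.2],[0,-0.7,0.4],1],
    [[2.2,-0.2,9.2],[0,-0.7,0.4],1],
    [[2.2,-0.2,9.2],[0,-0.7,0.4],1],
    [[2.2,-0.2,9.2],[0,-0.7,0.4],1],
  ],
)

```text
clock: 18.75
tool_pos: [0.6234, 0.0027, 0.1909]
eef_rot: [-0.083, 0.997, 0.001, 0.001]
contact_force: [0.9, 0.1, 0.2]
opening: 0.007
finger_force: 0.0
```

Run:
```python
from plant import r
from h import *
st=r.get_state();print(st["tool_pos"],st["clock"],st["contact_force"])
R0=down(np.radians(99.8));c=np.array([.5488,-.0098]);B=lambda x,z:np.r_[c+Rz(np.radians(9.8))@[x/1000,0],z/1000]
print("err",rel(st,B(75,189),R0))
```

```text
[0.62338182 0.00269661 0.19091355] 18.75 [0.88461114 0.13606643 0.24795331]
err (array([0.06, 0.04, 0.19]), array([ 0.1,  0.1, -0.3]))
```

carry_out(
  rows=[
    [[1.3,0,0],[0,0,0],1],
    [[1.9,0,0.1],[0,0,0],1],
    [[2.5,0,0.2],[0,0,0],1],
    [[3.0,0,0.4],[0,0,0],1],
    [[3.55,0,0.55],[0,0,0],1],
    [[4.1,0,0.75],[0,0,0],1],
    [[4.6,0,0.95],[0,0,0],1],
    [[5.1,0,1.2],[0,0,0],1],
    [[5.6,0,1.5],[0,0,0],1],
    [[6.1,0,1.8],[0,0,0],1],
    [[6.55,0,2.1],[0,0,0],1],
    [[7.0,0,2.5],[0,0,0],1],
  ],
)

```text
clock: 19.95
tool_pos: [0.5539, -0.0092, 0.1667]
eef_rot: [-0.082, 0.997, 0.001, 0.001]
contact_force: [0.7, -1.1, 3.4]
opening: 0.003
finger_force: 1.4
```

carry_out(
  rows=[
    [[0.45,0,0.35],[0,0,0],1],
    [[0.85,0,0.75],[0,0,0],1],
    [[1.25,0,1.15],[0,0,0],1],
    [[1.6,0,1.6],[0,0,0],1],
    [[2.0,0,2.0],[0,0,0],1],
    [[2.3,0,2.5],[0,0,0],1],
    [[2.6,0,3.0],[0,0,0],1],
    [[2.9,0,3.5],[0,0,0],1],
    [[3.15,0,4.0],[0,0,0],1],
    [[3.35,0,4.5],[0,0,0],1],
    [[3.55,0,5.05],[0,0,0],1],
    [[3.75,0,5.6],[0,0,0],1],
  ],
)

```text
clock: 21.15
tool_pos: [0.5174, -0.0151, 0.1102]
eef_rot: [-0.083, 0.997, 0.001, 0.002]
contact_force: [-1.2, -1.0, 3.8]
opening: 0.003
finger_force: 1.5
```

Run:
```python
from plant import r
from h import *
st=r.get_state();print(st["tool_pos"],st["clock"],st["contact_force"],st["q"])
R0=down(np.radians(99.8));c=np.array([.5488,-.0098]);B=lambda x,z:np.r_[c+Rz(np.radians(9.8))@[x/1000,0],z/1000]
print("to flush",rel(st,B(-37,80),R0))
s=r.snapshot("side");cv2.imwrite("pics/side4.png",cv2.resize(s["image"][110:320,200:480],None,fx=2,fy=2)[:,:,::-1])
```

```text
[ 0.51735796 -0.01509607  0.11023848] 21.15 [-1.24977937 -0.99049921  3.81217479] [ 0.23423387  0.79333387 -0.48628115  1.98975715  0.71434239  0.52998654
  0.97400495]
to flush (array([ 0.52, -0.02,  3.02]), array([ 0.1,  0.2, -0.3]))
```

View pics/side4.png

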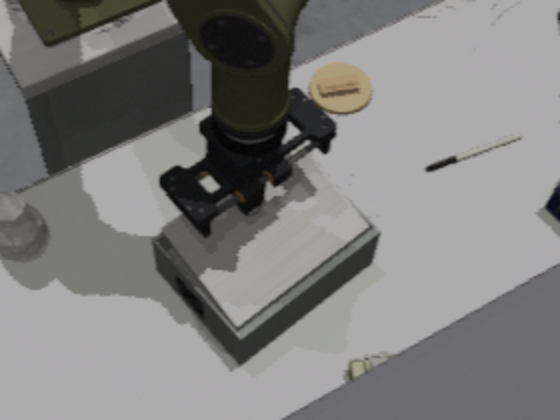

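The flap is nearly shut under the closed fingers, which are at about (255,200).

carry_out(
  rows=[
    [[0.15,0,0.5],[0,0,0],1],
    [[0.25,0,1.0],[0,0,0],1],
    [[0.35,0,1.5],[0,0,0],1],
    [[0.45,0,2.0],[0,0,0],1],
    [[0.5,0,2.4],[0,0,0],1],
    [[0.5,0,2.8],[0,0,0],1],
    [[0.5,0,3.1],[0,0,0],1],
    [[0.5,0,3.3],[0,0,0],1],
    [[0.5,0,3.3],[0,0,0],1],
    [[0.5,0,3.3],[0,0,0],1],
  ],
)

```text
clock: 22.2
tool_pos: [0.5127, -0.0158, 0.0777]
eef_rot: [-0.083, 0.997, 0.001, 0.001]
contact_force: [-0.8, -1.8, 3.0]
opening: 0.007
finger_force: 1.4
```

carry_out(
  rows=[
    [[0,0,0.1],[0,0,0],1],
    [[0,0,0.2],[0,0,0],1],
    [[0,0,0.25],[0,0,0],1],
    [[0,0,0.25],[0,0,0],1],
  ],
)

```text
clock: 22.6
tool_pos: [0.5128, -0.0157, 0.0752]
eef_rot: [-0.083, 0.997, 0.001, 0.002]
contact_force: [-2.4, -1.3, 2.4]
opening: 0.005
finger_force: 1.4
```

carry_out(
  rows=[
    [[0,0,0.05],[0,0,0],1],
    [[0,0,0.1],[0,0,0],1],
    [[0,0,0.1],[0,0,0],1],
  ],
)

```text
clock: 22.9
tool_pos: [0.513, -0.0156, 0.0742]
eef_rot: [-0.083, 0.997, 0.001, 0.002]
contact_force: [-1.0, -1.8, 3.2]
opening: 0.006
finger_force: 1.4
```

carry_out(
  rows=[
    [[0,0,0.05],[0,0,0],1],
    [[0,0,0.1],[0,0,0],1],
    [[0,0,0.1],[0,0,0],1],
  ],
)

```text
clock: 23.2
tool_pos: [0.513, -0.0157, 0.0732]
eef_rot: [-0.083, 0.997, 0.001, 0.002]
contact_force: [-1.2, -1.4, 3.5]
opening: 0.004
finger_force: 1.4
```

carry_out(
  rows=[
    [[0,0,0.05],[0,0,0],1],
    [[0,0,0.1],[0,0,0],1],
    [[0,0,0.1],[0,0,0],1],
  ],
)

```text
clock: 23.5
tool_pos: [0.513, -0.0156, 0.0722]
eef_rot: [-0.083, 0.997, 0.001, 0.002]
contact_force: [-1.7, -1.8, 2.8]
opening: 0.008
finger_force: 1.4
```

carry_out(
  rows=[
    [[0,0,0.05],[0,0,0],1],
    [[0,0,0.1],[0,0,0],1],
    [[0,0,0.1],[0,0,0],1],
  ],
)

```text
clock: 23.8
tool_pos: [0.5131, -0.0156, 0.0712]
eef_rot: [-0.083, 0.997, 0.001, 0.002]
contact_force: [-1.8, -1.3, 1.8]
opening: 0.005
finger_force: 1.5
```

carry_out(
  rows=[
    [[0,0,0.05],[0,0,0],1],
    [[0,0,0.1],[0,0,0],1],
    [[0,0,0.1],[0,0,0],1],
  ],
)

```text
clock: 24.1
tool_pos: [0.5132, -0.0156, 0.0702]
eef_rot: [-0.083, 0.997, 0.001, 0.002]
contact_force: [-1.2, -1.1, 2.9]
opening: 0.01
finger_force: 1.5
```

carry_out(
  rows=[
    [[0,0,0.05],[0,0,0],1],
    [[0,0,0.1],[0,0,0],1],
    [[0,0,0.1],[0,0,0],1],
  ],
)

```text
clock: 24.4
tool_pos: [0.5132, -0.0155, 0.0693]
eef_rot: [-0.083, 0.997, 0.001, 0.002]
contact_force: [-0.3, -1.6, 2.8]
opening: 0.006
finger_force: 1.5
```

carry_out(
  rows=[
    [[0,0,0.05],[0,0,0],1],
    [[0,0,0.1],[0,0,0],1],
    [[0,0,0.1],[0,0,0],1],
  ],
)

```text
clock: 24.7
tool_pos: [0.5132, -0.0156, 0.0683]
eef_rot: [-0.083, 0.997, 0.001, 0.002]
contact_force: [-0.2, -0.2, 2.9]
opening: 0.006
finger_force: 2.0
```

carry_out(
  rows=[
    [[0,0,0.03],[0,0,0],1],
    [[0,0,0.06],[0,0,0],1],
    [[0,0,0.06],[0,0,0],1],
  ],
)

```text
clock: 25.0
tool_pos: [0.5133, -0.0156, 0.0679]
eef_rot: [-0.083, 0.997, 0.001, 0.002]
contact_force: [-1.2, -0.7, 6.8]
opening: 0.005
finger_force: 3.2
```

carry_out(
  rows=[
    [[0,0,0.03],[0,0,0],1],
    [[0,0,0.04],[0,0,0],1],
    [[0,0,0.04],[0,0,0],1],
  ],
)

```text
clock: 25.3
tool_pos: [0.5133, -0.0156, 0.0677]
eef_rot: [-0.083, 0.997, 0.001, 0.002]
contact_force: [-1.6, -1.0, 8.0]
opening: 0.006
finger_force: 3.9
```

carry_out(
  rows=[
    [[0,0,0.03],[0,0,0],1],
    [[0,0,0.03],[0,0,0],1],
  ],
)

```text
clock: 25.5
tool_pos: [0.5133, -0.0156, 0.0675]
eef_rot: [-0.083, 0.997, 0.001, 0.002]
contact_force: [-1.0, -1.9, 9.1]
opening: 0.009
finger_force: 4.6
```

carry_out(
  rows=[
    [[0,0,-0.5],[0,0,0],1],
    [[0,0,-1.2],[0,0,0],1],
    [[0,0,-2.5],[0,0,0],1],
    [[2,0,-5],[0,0,0],1],
    [[5,0,-9],[0,0,0],1],
    [[9,0,-13],[0,0,0],1],
    [[12,0,-17],[0,0,0],1],
    [[12,0,-20],[0,0,0],1],
    [[12,0,-20],[0,0,0],1],
    [[12,0,-20],[0,0,0],1],
    [[12,0,-20],[0,0,0],1],
    [[12,0,-20],[0,0,0],1],
  ],
)

```text
clock: 26.7
tool_pos: [0.3936, -0.0358, 0.2655]
eef_rot: [-0.083, 0.997, 0.002, 0.001]
contact_force: [-0.3, 0.0, -0.3]
opening: -0.001
finger_force: 0.0
```

Run:
```python
from plant import r
from h import *
st=r.get_state();print(st["tool_pos"],st["clock"],np.abs(st["qd"]).max())
s=r.snapshot("side");cv2.imwrite("pics/side5.png",s["image"][:,:,::-1])
```

```text
[ 0.39356629 -0.03580244  0.2655491 ] 26.7 0.003222123457959474
```

View pics/side5.png

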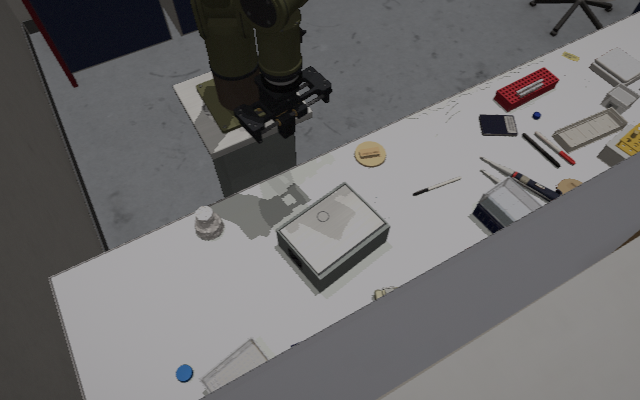

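The flap is flush and latched, with the mark back at (323,216). The tweezers are gone from the bench, the pen, dish and flask have not moved, and the arm is clear of everything.

```bash
python3 -c "
from plant import r
print(r.finish_job())"
```

```text
the job is handed in; nothing more can be done
None
```

The tweezers are lying flat on the steriliser tray and the flap is latched shut; the hardest press I read was about 9 N, the pen, dish and flask were left where they were, and I handed the job in at about 27 s.

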